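# Clamp a portion tub for labelling

## Task

Set the small lidded tub of ham upright on the clamp's board, lengthwise between the two jaws, and let go of it. Then pump the clamp's trigger, squeezing and letting back as often as needed and never moving the jaw by hand, until the sprung pad holds the tub against the fixed jaw and is itself pushed about halfway in (not nearly all the way, which would crush the tub). Finish still holding the trigger squeezed so the tub can be labelled, and leave the other things on the table where they are.

Things in the scene. Friction and masses are not known exactly. Their poses are not given: they have to be found in the camera images.
- small_tub: The small clear-plastic lidded tub of ham, a straight-sided box: 56 mm (own x) by 70 mm (own y) by 48 mm high, about 0.15 kg (varies). Origin at the centre of its underside. All the other tubs are larger (85 by 115 by 45 mm). It stands to the robot's right (-y) of the clamp, on the table.
- clamp: Fixed trigger bar clamp on a plywood board 260 (own x) by 330 mm (own y), its top 18 mm above the table. Origin on the table, board centre at own (0, 12) mm. The bar runs along own y at x = 0; two jaws reach to own +x (fixed to x = 110, moving to 100 mm), tops at most 60 mm above the table. Trigger and grip handle stick out to own -x (to x = -130 mm), tops 70 mm above the table.
- seat (a point): Point on the board top, clamp's axes, at own (75, 105, 18) mm of the clamp: the tub's underside centre is here when it touches the fixed jaw (tub's own y along the clamp's own y). Set it down short of it, towards own -y: at the start the gap between pad and fixed jaw is 35 to 50 mm longer than the tub, and the jaw later pushes the tub along.
- stop_jaw: The fixed jaw, a steel plate across the bar. Origin at the middle of the face that the tub is pressed against, at own (75, 140, 39) mm of the clamp, with the clamp's axes; the face looks to own -y and reaches from 18 to 60 mm above the table.
- jaw (a joint): Advance of the moving jaw along the clamp's own +y, m, 0 to 0.10. It starts at 0 to 0.015. It stays where it is left (about 9 N of friction).
- jaw_arm: The moving jaw: toothed rod along the bar and a cross arm. Origin at the top of the cross arm above its middle, 57 mm above the table, at own (75, -26) mm of the clamp when jaw = 0; the arm is 12 mm thick along own y.
- pad (a joint): How far the sprung pad is pushed into the moving jaw, m: 0 free, 0.030 all the way in. Spring 300 N/m, so halfway (0.015) presses with about 4.5 N. Sliding the tub along the board already pushes it in by 2 to 6 mm.
- pad_face: Pressing face of the sprung pad, 40 mm wide and 34 mm high; origin at the face's centre, 42 mm above the table. With jaw = 0 and pad = 0 the face is at own (75, 20) mm of the clamp; it looks to own +y.
- trigger (a joint): Angle of the trigger, rad: 0 released, 0.46 fully squeezed (stop). A spring returns it (about 3 N at the finger point). The first stroke advances the jaw by 0 to 15 mm, each later full stroke by one 10 mm tooth, in the later part of the squeeze (36 mm per rad); squeezing part way is possible. To catch each next tooth squeeze past 0.42, then let back below 0.03. Takes 8 to 18 N.
- trigger_blade: The trigger: upright steel blade 8 mm thick, 24 to 70 mm above the table, on the own +y side of the fixed grip handle (12 mm thick, parallel to the squeezed blade, 4 mm from it). Origin on the lever's upright pivot, at own (-42.5, -75, 42) mm of the clamp; the blade lies along own -x from 4 to 90 mm, its first part under the cover.
- squeeze_point (a point): Where to squeeze from above, clamp's axes, own (-83.5, -92.5, 50) mm of the clamp: middle of blade and handle when squeezed, then 24 mm over both along own y. Released, the blade's outer face is 32 mm away to own +y, the handle's 12 mm to own -y: jaws centred here, open 74 mm or more, straddle both; closing to 24 mm squeezes fully. A closed hand may also push the blade to own -y.
- cone_a: Bystander: pine cone, 68 mm across, 62 mm high, near the small tub. Leave it alone.
- cone_b: Bystander: pine cone, 76 mm across, 70 mm high, on the left. Leave it alone.
- big_tub_c: Bystander: large lidded tub 85 x 115 x 45 mm on the left. Leave it alone.
- tape_roll: Bystander: roll of packing tape lying flat, 90 mm across, 24 mm high. Leave it alone.
- sauce_jar: Bystander: glass jar 60 mm across, 85 mm high, on the right. Leave it alone.
- cover (a point): Top centre of the clamp's grey mechanism cover, 66 mm above the table; the cover is 70 (own x) by 80 mm and sits over the bar at own (-18, -80) mm of the clamp.

How it is judged:
By the outcome, as a careful person would: the job done as asked, in the order asked, and still so for the second after the job is handed in, while the arm keeps its last pose, push and grip.
It also fails if it takes over 72 s, if anything falls off the work surface, if the arm or the gripper's body presses on something with over 40 N, if the wrist force passes 120 N, or if a joint passes its speed limit or range.

## Robot

A 6-joint arm with a two-finger parallel gripper is mounted at the origin on the work surface. World frame = base frame: x ahead of the robot, y to its left, z up, the work surface at z = 0. Lengths are in m, angles in rad, forces in N, time in s.
With the tool pointing down it reaches from about 0.35 to 0.95 m from the base axis. Payload 17.4 kg.
Tool frame: the origin (TCP) lies at the very end of the fingers, on their centre line; the grasp point (between the pads) lies 19 mm behind it; y points along the fingers, z is the direction in which the jaws open and shut, and the axes are right-handed (so a half turn about y gives the same grasp; the last joint's range is limited). The gripper opens to 93 mm and grips with 3 to 60 N. Pads are 15 mm wide; open, the fingers measure 128 mm over their backs; the gripper's body (75 mm by 188 mm) begins 65 mm behind the grasp point.
Start: joints at [-1.143, 0.116, 1.442, -0, 1.584, -0.038], TCP at [0.303, -0.603, 0.183] pointing down, gripper open.
Joint ranges: [-2.83, 2.83], [-0.83, 2.19], [0.07, 2.5], [-1.14, 4.28], [0.01, 3], [-2.97, 2.97]. Speed limits (rad/s): [1.89, 1.89, 2.22, 3.14, 3.14, 3.14].

## Interface

Orientations are given as [roll, pitch, yaw] about the fixed x, y, z axes, in that order (R = Rz(yaw) Ry(pitch) Rx(roll)).
In Python, from plant import r gives the robot as it stands.
- The arm moves only by the shell command python3 -m creep 'ROWS'. ROWS is JSON, a list of rows, each a list of 3 entries, a list of its own where there are three numbers: the shift along the world's x, y, z in mm, then the turn, a rotation vector about the world's x, y, z in rad, then the finger opening in mm, from 0 to 93. A call has 1 to 8 rows; each row is the pose to reach, as a shift and turn from the pose commanded when the call began; what a row does not reach only later rows make up. A row lasts 1/10 s, in which the tool goes at most 50 mm and 8.59 degrees, less where a joint would pass 70% of its speed; a pose out of reach is approached as far as the arm can. A call with a gripper value outside its range is refused whole. The fingers move at their own pace and stop on an object; the grip force is fixed at half the most. Time passes only in rows, so rows that repeat a pose let the fingers close. It gives the time, the measured TCP pose, the force and the opening at its end, in the units of the state.
- r.read_state(): the state, without advancing time (a new reading comes with each control period).
- r.read_camera(name): name is "side" or "top" or "wrist"; returns (picture, depth): 480x640x3 uint8, red, green, blue; 480x640 float32, m along the optical axis (not along the pixel's ray), 0 where there is no reading.
- r.calibration(name): a dict with "intrinsics" (3x3 intrinsics, pixels), "origin" and "orientation" of the camera in the world. Camera axes: x right, y down, z forward; pixel columns grow to the right and rows downward; lengths in m; the calibration is good to about 2 mm. The wrist camera is an equidistant fisheye: a pixel r from the principal point sees the ray r / f radians off the axis. A picture is of the moment at which its call begins: read the wrist's pose just before it. calibration takes no time and is no camera call; for the wrist camera it gives the pose at the moment of the call.
- r.job_done(): hands the job in, once; it reports no verdict.
Trained networks look in the newest picture that a camera, given by its name, has taken for a name from the list of things; names that differ only in an ending like _2 or _b are one class to them, and where a whole thing is asked for, a point or a joint stands for the part that bears it (a point fixed in the world has none). Each returns a list of dicts, best first, with "confidence" (0 to 1); they miss things now and then, are a little off and sometimes report something else, mostly with a low value. They report only what shows in the picture. A call takes as long as a camera call.
- r.outline_of(camera, thing): "pixels" (480x640 bool, what is visible of it) and "bbox" ([left, top, right, bottom] in pixels, round what is visible of it).
- r.landmark_of(camera, thing): "at" ([column, row] in pixels: a listed point, or the origin of a listed thing).
The state is a dict: "time_s": time; "joint_positions": joint angles; "qvel": joint speeds; "joint_torque": joint torques, N m; "eef_pos": TCP position; "tool_rot": TCP orientation; "wrist_force": force on the tool from outside, world axes, zero at the start; "wrist_torque": the same for the moment, N m; "grip_width": finger opening in m.
Only numpy, scipy, OpenCV 4.12 (cv2) and the standard library are available. Lean on these libraries where they do the work, as an engineer would, in place of code of your own. Each camera call takes 0.05 s, during which the arm holds its last target. There are 200 camera calls.

## Working session

There is one attempt and no reset: what is moved stays moved. The work goes in short steps, Python scripts to look and compute and a shell command to move; the robot and the scene stay as the last step left them, time stands still between calls to the robot, and variables do not carry over. Pictures are saved under pics/ and viewed, about 8 in all and at most 12, crops included, and the job is handed in when it is done.

```bash
mkdir -p pics; ls
cat > h.py <<'E'
import numpy as np, cv2
from scipy.spatial.transform import Rotation as R
from plant import r
def cal(c):
    k=r.calibration(c); o=np.array(k["orientation"])
    Rm=o if o.shape==(3,3) else R.from_euler('xyz',o).as_matrix() if o.size==3 else R.from_quat(o).as_matrix()
    return np.array(k["intrinsics"]),np.array(k["origin"]),Rm
def rays(c,uv):
    K,o,Rm=cal(c); uv=np.atleast_2d(uv).astype(float)
    x=(uv[:,0]-K[0,2])/K[0,0]; y=(uv[:,1]-K[1,2])/K[1,1]
    if c=="wrist":
        t=np.hypot(x,y); s=np.where(t>1e-9,np.sin(t)/np.maximum(t,1e-9),1); d=np.c_[x*s,y*s,np.cos(t)]
    else: d=np.c_[x,y,np.ones_like(x)]
    return o,d@Rm.T,d
def atz(c,uv,z):
    o,d,_=rays(c,uv); return o+d*((z-o[2])/d[:,2])[:,None]
def deproj(c,uv,dep):
    o,d,l=rays(c,uv); return o+d*(np.asarray(dep)/l[:,2])[:,None]
def save(n,im): cv2.imwrite("pics/"+n,im[:,:,::-1])
E
python3 - <<'E'
from h import *
s=r.read_state();print(s["time_s"],s["eef_pos"],s["tool_rot"],s["grip_width"],r.calibration("top"))
ims={}
for c in("top","side"):
    im,d=r.read_camera(c);np.save(c+"_d.npy",d);save(c+"0.png",im)
    print(c)
    for t in["stop_jaw","jaw_arm","pad_face","trigger_blade","squeeze_point","cover","seat","small_tub"]:
        z={"stop_jaw":.039,"jaw_arm":.057,"pad_face":.042,"trigger_blade":.042,"squeeze_point":.05,"cover":.066,"seat":.018,"small_tub":0}[t]
        for q in r.landmark_of(c,t)[:2]:print(t,round(q["confidence"],2),np.round(q["at"]),np.round(atz(c,q["at"],z)[0],4))
    for q in r.outline_of(c,"small_tub")[:2]:
        m=q["pixels"]; v,u=np.nonzero(m);P=deproj(c,np.c_[u,v],d[v,u]);ok=(d[v,u]>0)
        P=P[ok];top=P[abs(P[:,2]-.048)<.006]
        print("tub",q["confidence"],q["bbox"],len(P),len(top),np.percentile(P[:,2],[5,50,95]))
        if len(top)>20:print(cv2.minAreaRect((top[:,:2]*1000).astype(np.float32)))
E
```

```text
pics
0.0 [ 0.3030454  -0.6028711   0.18228304] [-1.57196993e+00  4.92964988e-05 -2.67584171e+00] 0.09270866935505254 {'intrinsics': array([[599.77413652,   0.        , 321.39556782],
       [  0.        , 599.77413652, 237.8132217 ],
       [  0.        ,   0.        ,   1.        ]]), 'origin': array([ 0.15684748, -0.03527195,  1.84584256]), 'orientation': array([-2.97099354, -0.00478835, -1.54936616])}
top
stop_jaw 0.73 [226. 196.] [0.5925 0.2598 0.039 ]
jaw_arm 0.6 [277. 187.] [0.6201 0.1024 0.057 ]
pad_face 0.44 [260. 189.] [0.6155 0.1543 0.042 ]
trigger_blade 0.43 [301. 222.] [0.5161 0.0254 0.042 ]
squeeze_point 0.96 [307. 231.] [0.4858 0.0064 0.05  ]
cover 0.82 [301. 211.] [0.5441 0.0267 0.066 ]
seat 0.8 [239. 195.] [0.6033 0.2244 0.018 ]
seat 0.17 [421. 234.] [ 0.4913 -0.3456  0.018 ]
small_tub 0.79 [402. 194.] [ 0.6223 -0.2909  0.    ]
tub 0.7 [391.5, 179.0, 419.8, 206.7] 465 341 [0.02414856 0.04676974 0.05552258]
((621.3963623046875, -293.9036865234375), (57.35369873046875, 73.0325927734375), 25.040361404418945)
side
stop_jaw 0.76 [228. 304.] [0.5821 0.2777 0.039 ]
stop_jaw 0.7 [286. 254.] [0.5452 0.0268 0.039 ]
jaw_arm 0.95 [248. 258.] [0.6268 0.1104 0.057 ]
pad_face 0.65 [325. 365.] [0.2467 0.3431 0.042 ]
pad_face 0.58 [241. 272.] [0.6196 0.1598 0.042 ]
trigger_blade 0.51 [290. 256.] [0.5268 0.0317 0.042 ]
squeeze_point 0.62 [308. 255.] [0.4752 0.0137 0.05  ]
cover 0.62 [284. 253.] [0.5358 0.0504 0.066 ]
seat 0.8 [234. 293.] [0.6067 0.2218 0.018 ]
small_tub 0.73 [316. 201.] [ 0.6161 -0.3028  0.    ]
tub 0.57 [304.2, 186.1, 321.7, 207.3] 374 197 [0.00109644 0.04366776 0.05138668]
((620.5769653320312, -290.2991027832031), (56.090023040771484, 72.57276153564453), 27.493806838989258)
```

Run:
```python
from h import *
# fit clamp pose from top landmarks
L={"stop_jaw":(75,140,.5925,.2598),"sq":(-83.5,-92.5,.4858,.0064),"cov":(-18,-80,.5441,.0267),"seat":(75,105,.6033,.2244),"trig":(-42.5,-75,.5161,.0254)}
A=np.array(list(L.values()));p=A[:,:2]/1000;q=A[:,2:]
pc=p.mean(0);qc=q.mean(0);H=(p-pc).T@(q-qc);a=np.arctan2(H[0,1]-H[1,0],H[0,0]+H[1,1])
Rm=np.array([[np.cos(a),-np.sin(a)],[np.sin(a),np.cos(a)]]);t=qc-Rm@pc
print(a,t,np.round((p@Rm.T+t-q)*1000,1))
for n,w in(("jaw_arm",(.6201,.1024)),("pad",(.6155,.1543))):print(n,Rm.T@(np.array(w)-t))
# board by depth at 18 mm
d=np.load("top_d.npy");v,u=np.mgrid[0:480,0:640];v=v.ravel();u=u.ravel();P=deproj("top",np.c_[u,v],d.ravel())
print("table z",np.median(P[(abs(P[:,2])<.02)&(P[:,1]<-.1),2]))
m=(abs(P[:,2]-.018)<.006)&(np.linalg.norm(P[:,:2]-t,axis=1)<.23)
im=np.zeros((480,640),np.uint8);im.ravel()[m]=255
im=cv2.morphologyEx(cv2.morphologyEx(im,cv2.MORPH_OPEN,np.ones((3,3))),cv2.MORPH_CLOSE,np.ones((5,5)))
yy,xx=np.nonzero(im);Q=atz("top",np.c_[xx,yy],.018)
print(cv2.minAreaRect((Q[:,:2]*1000).astype(np.float32)), "pred centre",Rm@[0,.012]+t, np.degrees(a))
im=cv2.imread("pics/top0.png")[90:330,150:470];cv2.imwrite("pics/crop0.png",cv2.resize(im,(800,600),interpolation=cv2.INTER_CUBIC))
```

```text
0.18548420424826936 [0.54708837 0.10881012] [[ 2.5  0.4]
 [-3.7 -3.9]
 [ 0.1  0.2]
 [-1.9  1.4]
 [ 3.   1.9]]
jaw_arm [ 0.07057709 -0.01976515]
pad [0.07562752 0.03209296]
table z 0.00030494244901224654
((543.4281005859375, 123.67899322509766), (259.7869873046875, 329.3929443359375), 11.796249389648438) pred centre [0.5448753  0.12060428] 10.627462069768368
```

View pics/crop0.png

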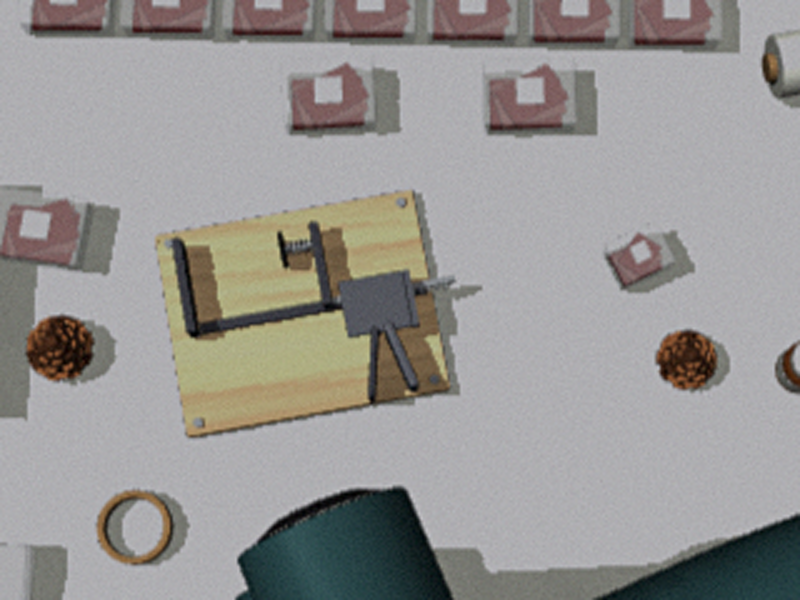

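The picture shows the clamp with its fixed jaw on the left (+y) and the sprung pad at about (285,248). The small tub is at (640,260), with cone_a at (688,360) just nearer the robot. The landmarks, board rectangle (260x329 mm) and tub rectangle (57x73 mm) agree with the given sizes. Next I move above the tub.

```bash
python3 -m creep '[[[318,311,20],[0,0,1.56],93],[[318,311,20],[0,0,1.56],93],[[318,311,20],[0,0,1.56],93],[[318,311,20],[0,0,1.56],93],[[318,311,20],[0,0,1.56],93],[[318,311,20],[0,0,1.56],93],[[318,311,20],[0,0,1.56],93],[[318,311,20],[0,0,1.56],93]]'; python3 -c "
from h import *
s=r.read_state();print(s['time_s'],s['eef_pos'],s['tool_rot'],s['joint_positions'])"
```

```text
time_s: 1.8
eef_pos: [0.5901, -0.322, 0.2013]
tool_rot: [-1.571, -0.0, -1.47]
wrist_force: [0.7, -0.6, 0.2]
grip_width: 0.0933
1.8 [ 0.59006341 -0.32198522  0.20134296] [-1.57050864e+00 -2.90883396e-04 -1.46957379e+00] [-5.37432877e-01  1.05527609e-01  1.42352473e+00 -6.21059294e-05
  1.61213593e+00 -6.38658034e-01]
```

```bash
python3 -m creep '[[[31,30,0],[0,0,0.35],93],[[31,30,0],[0,0,0.35],93],[[31,30,0],[0,0,0.35],93],[[31,30,0],[0,0,0.35],93]]'
cat > tub.py <<'E'
from h import *
s=r.read_state();print(s['time_s'],s['eef_pos'],s['tool_rot'])
K,o,Rm=cal("wrist")
im,d=r.read_camera("wrist");save("w%d.png"%int(s['time_s']*10),im)
for q in r.outline_of("wrist","small_tub")[:2]:
    v,u=np.nonzero(q["pixels"]);ok=d[v,u]>0;P=deproj("wrist",np.c_[u,v],d[v,u])[ok];zz=np.percentile(P[:,2],90);top=P[abs(P[:,2]-zz)<.006]
    c=np.median(top,0)
    print(q["confidence"],q["bbox"],len(P),zz,cv2.minAreaRect((top[:,:2]*1000).astype(np.float32)))
E
python3 tub.py
```

```text
time_s: 2.2
eef_pos: [0.6201, -0.2934, 0.2009]
tool_rot: [-1.571, 0.0, -1.124]
wrist_force: [-0.1, 0.9, 0.9]
grip_width: 0.0928
2.2 [ 0.62007313 -0.29335619  0.20088236] [-1.57093475e+00  1.07447232e-04 -1.12442275e+00]
0.64 [292.6, 169.3, 356.4, 244.5] 4249 0.04895331994588351 ((619.7448120117188, -292.40887451171875), (57.78367614746094, 72.03112030029297), 26.304779052734375)
```

View pics/w22.png

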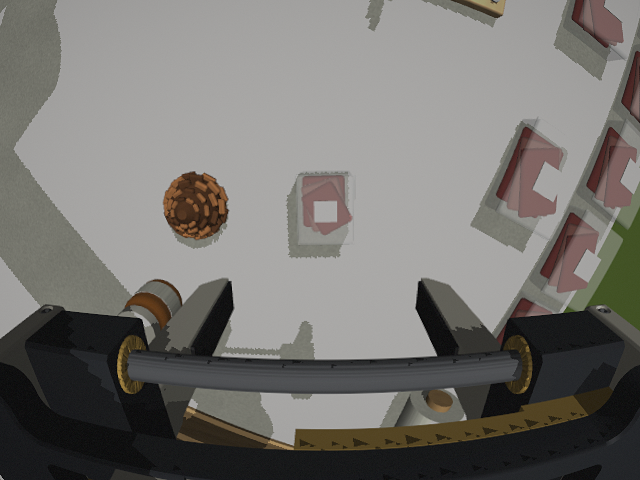

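The tub is at (325,208), lined up with the jaws, and cone_a at (195,208) is clear of the fingers. I descend and grip it.

```bash
python3 -m creep '[[[0,1,-50],[0,0,0.012],93],[[0,1,-100],[0,0,0.012],93],[[0,1,-140],[0,0,0.012],93],[[0,1,-170],[0,0,0.012],93],[[0,1,-191],[0,0,0.012],93],[[0,1,-191],[0,0,0.012],93],[[0,1,-191],[0,0,0.012],40],[[0,1,-191],[0,0,0.012],40]]'; python3 -m creep '[[[0,0,0],[0,0,0],40],[[0,0,0],[0,0,0],40],[[0,0,0],[0,0,0],40],[[0,0,0],[0,0,0],40],[[0,0,30],[0,0,0],40],[[0,0,60],[0,0,0],40],[[0,0,100],[0,0,0],40],[[0,0,140],[0,0,0],40]]'
```

```text
time_s: 3.1
eef_pos: [0.6206, -0.2933, 0.012]
tool_rot: [-1.569, -0.002, -1.115]
wrist_force: [0.0, 0.8, -0.0]
grip_width: 0.0816
time_s: 3.9
eef_pos: [0.6194, -0.2925, 0.151]
tool_rot: [-1.571, 0.001, -1.114]
wrist_force: [1.1, -0.2, -1.5]
grip_width: 0.0542
```

```bash
python3 -m creep '[[[-18,360,20],[0,0,-0.257],40],[[-18,360,20],[0,0,-0.257],40],[[-18,360,20],[0,0,-0.257],40],[[-18,360,20],[0,0,-0.257],40],[[-18,360,20],[0,0,-0.257],40],[[-18,360,20],[0,0,-0.257],40],[[-18,360,20],[0,0,-0.257],40],[[-18,360,20],[0,0,-0.257],40]]'
cat > clamp.py <<'E'
from h import *
import sys
s=r.read_state();print(s['time_s'],s['eef_pos'],s['tool_rot'])
T=int(s['time_s']*10)
L={"stop_jaw":(75,140,39),"squeeze_point":(-83.5,-92.5,50),"cover":(-18,-80,66),"seat":(75,105,18),"trigger_blade":(-42.5,-75,42)}
rows=[];mv=[]
for c in sys.argv[1:]:
    im,d=r.read_camera(c);save("%s%d.png"%(c,T),im);np.save("d_%s.npy"%c,d)
    for t in list(L)+["jaw_arm","pad_face"]:
        z={"jaw_arm":57,"pad_face":42}.get(t) or L[t][2]
        for q in r.landmark_of(c,t)[:1]:
            w=atz(c,q["at"],z/1000)[0,:2]; print(c,t,round(q["confidence"],2),np.round(q["at"]),np.round(w,4))
            if t in L and q["confidence"]>.5: rows.append((t,*L[t][:2],*w*1000))
            elif t not in L:mv.append((c,t,w*1000))
A=np.array([x[1:] for x in rows]);p=A[:,:2];q=A[:,2:]
def T_(x,p):
    C=np.array([[np.cos(x[2]),-np.sin(x[2])],[np.sin(x[2]),np.cos(x[2])]]);return p@C.T+x[:2]
from scipy.optimize import least_squares
f=least_squares(lambda x:(T_(x,p)-q).ravel(),[546,112,.2],loss="soft_l1",f_scale=4).x
print("clamp",f)
for x,e in zip(rows,T_(f,p)-q):print(x[0],np.round(e,1))
C=np.array([[np.cos(f[2]),-np.sin(f[2])],[np.sin(f[2]),np.cos(f[2])]])
for m in mv:print(m[:2],np.round(C.T@(m[2]-f[:2]),1))
E
python3 clamp.py wrist
```

```text
time_s: 4.7
eef_pos: [0.6013, 0.0715, 0.1704]
tool_rot: [-1.57, 0.001, -1.367]
wrist_force: [0.4, -0.5, -1.4]
grip_width: 0.0547
4.7 [0.60125468 0.07150831 0.17038261] [-1.57033381e+00  8.54441902e-04 -1.36742371e+00]
wrist stop_jaw 0.66 [356.  10.] [0.5903 0.2624]
wrist squeeze_point 0.62 [325. 264.] [0.61   0.0265]
wrist cover 0.62 [253. 254.] [0.5449 0.0279]
wrist seat 0.65 [350.  47.] [0.593 0.228]
wrist trigger_blade 0.75 [232. 240.] [0.5195 0.0283]
wrist jaw_arm 0.74 [354. 187.] [0.6199 0.1018]
wrist pad_face 0.74 [357. 134.] [0.6143 0.1463]
clamp [5.46233112e+02 1.10855127e+02 2.18820312e-01]
stop_jaw [-1.2  1.4]
squeeze_point [-125.2  -24. ]
cover [1.1 1. ]
seat [3.6 1.6]
trigger_blade [1.5 0.1]
('wrist', 'jaw_arm') [ 69.9 -24.8]
('wrist', 'pad_face') [74.2 19.9]
```

View pics/wrist47.png

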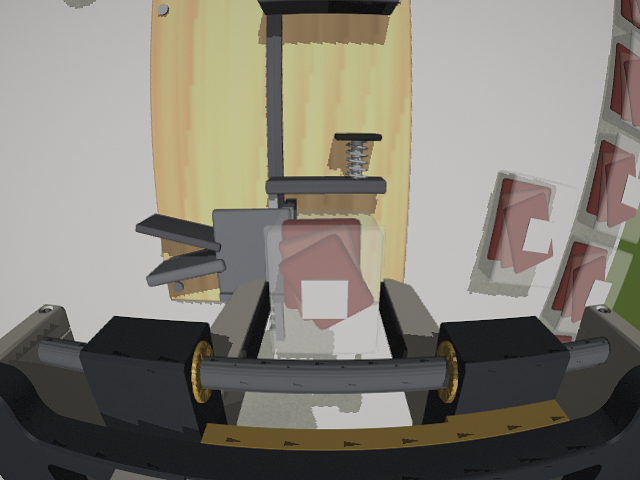

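Run:
```python
from h import *
from scipy.optimize import least_squares
# fixed-jaw & board geometry from wrist depth (read in the same pose)
d=np.load("d_wrist.npy");v,u=np.mgrid[0:480,0:640];v=v.ravel();u=u.ravel();dd=d.ravel();ok=dd>0
P=deproj("wrist",np.c_[u,v][ok],dd[ok])*1000
for z0,z1,n in((52,64,"jaw tops"),):
    m=(P[:,2]>z0)&(P[:,2]<z1)&(P[:,1]>225)&(P[:,1]<290)&(P[:,0]>500)&(P[:,0]<660)
    Q=P[m];print(n,m.sum(),Q[:,2].mean() if len(Q) else 0)
    if len(Q)>30:print(cv2.minAreaRect(Q[:,:2].astype(np.float32)))
m=(P[:,2]>46)&(P[:,2]<62)&(P[:,1]>75)&(P[:,1]<130)&(P[:,0]>595)&(P[:,0]<660);Q=P[m]
print("arm",m.sum());
if len(Q)>30:print(cv2.minAreaRect(Q[:,:2].astype(np.float32)),Q[:,2].mean())
m=(P[:,2]>12)&(P[:,2]<24)&(P[:,0]>390)&(P[:,0]<720)&(P[:,1]>-80)&(P[:,1]<310)
Q=P[m];print("board",m.sum(),Q[:,2].mean(),cv2.minAreaRect(Q[:,:2].astype(np.float32)))
```

```text
jaw tops 480 56.188610555220485
((566.05419921875, 257.48028564453125), (118.92018127441406, 3.166360855102539), 11.564672470092773)
arm 1160
((618.65478515625, 113.50656127929688), (54.923213958740234, 35.26996612548828), 11.684113502502441) 54.27930321155868
board 50429 17.370608072632084 ((543.375244140625, 119.60992431640625), (260.5536804199219, 324.45867919921875), 11.608626365661621)
```

Pad and spring show at (357,135), the fixed jaw at (330,8) and the tub square in the grip. Depth gives the clamp yaw as 11.6° and the jaw face at own y≈139.5, which matches the given 140. I carry the tub over and lower it.

```bash
python3 -m creep '[[[0,50,0],[0,0,0],40],[[0,100,0],[0,0,0],40],[[0,143,0],[0,0,0],40],[[0,143,-20],[0,0,0],40],[[0,143,-60],[0,0,0],40],[[0,143,-100],[0,0,0],40],[[0,143,-120],[0,0,0],40],[[0,143,-130],[0,0,0],40]]'; python3 -m creep '[[[0,0,-5],[0,0,0],40],[[0,0,-9],[0,0,0],40],[[0,0,-11],[0,0,0],40],[[0,0,-11],[0,0,0],40]]'
```

```text
time_s: 5.9
eef_pos: [0.6011, 0.2092, 0.0375]
tool_rot: [-1.574, -0.0, -1.372]
wrist_force: [-0.5, 0.3, -1.4]
grip_width: 0.0546
time_s: 6.3
eef_pos: [0.6022, 0.2103, 0.0297]
tool_rot: [-1.57, 0.0, -1.371]
wrist_force: [-0.1, 0.5, -1.9]
grip_width: 0.0546
```

```bash
python3 -m creep '[[[0,0,-1],[0,0,0],40],[[0,0,-2],[0,0,0],40],[[0,0,-2],[0,0,0],40]]'
```

```text
time_s: 6.6
eef_pos: [0.6023, 0.2105, 0.0285]
tool_rot: [-1.569, 0.0, -1.371]
wrist_force: [-3.3, -0.7, 8.0]
grip_width: 0.0545
```

```bash
python3 -m creep '[[[0,0,0],[0,0,0],74],[[0,0,0],[0,0,0],74],[[0,0,0],[0,0,0],74],[[0,0,0],[0,0,0],74],[[0,0,20],[0,0,0],74],[[0,0,60],[0,0,0],74],[[0,0,100],[0,0,0],74],[[0,0,140],[0,0,0],80]]'; python3 tub.py; python3 clamp.py top|grep -v pixels
```

```text
time_s: 7.4
eef_pos: [0.6016, 0.2102, 0.1684]
tool_rot: [-1.571, 0.0, -1.371]
wrist_force: [-0.6, 0.7, -0.7]
grip_width: 0.0777
7.4 [0.60159962 0.21021969 0.16844963] [-1.57107708e+00  1.13032206e-05 -1.37081833e+00]
0.64 [290.9, 177.4, 359.2, 261.6] 5712 0.07175042649159685 ((604.2642822265625, 211.78335571289062), (58.128395080566406, 71.749755859375), 11.634047508239746)
7.5 [0.6037046  0.21089839 0.17341621] [-1.56277626e+00  7.89827218e-04 -1.37077223e+00]
top squeeze_point 0.76 [306. 229.] [0.4919 0.0111]
top cover 0.57 [300. 209.] [0.5515 0.0296]
top trigger_blade 0.45 [300. 223.] [0.5123 0.0284]
top jaw_arm 0.53 [279. 186.] [0.6246 0.0967]
top pad_face 0.4 [262. 192.] [0.6083 0.1479]
clamp [5.62612840e+02 1.11703246e+02 1.10617849e-01]
squeeze_point [-2.1 -0.6]
cover [2.1 0.6]
('top', 'jaw_arm') [ 60.  -21.7]
('top', 'pad_face') [49.4 30.9]
```

```bash
python3 -m creep '[[[-119,-206,20],[0,0,-1.57],90],[[-119,-206,20],[0,0,-1.57],90],[[-119,-206,20],[0,0,-1.57],90],[[-119,-206,20],[0,0,-1.57],90],[[-119,-206,20],[0,0,-1.57],90],[[-119,-206,20],[0,0,-1.57],90],[[-119,-206,20],[0,0,-1.57],90],[[-119,-206,20],[0,0,-1.57],90]]'; python3 -c "
from h import *
s=r.read_state();print(s['time_s'],s['eef_pos'],s['tool_rot'],s['joint_positions'])"
```

```text
time_s: 8.7
eef_pos: [0.4826, 0.0039, 0.1867]
tool_rot: [-1.571, -0.0, -2.578]
wrist_force: [-0.2, 0.9, -0.1]
grip_width: 0.0898
8.7 [0.48259721 0.00392255 0.18672894] [-1.57091914e+00 -1.49375251e-04 -2.57778473e+00] [-4.47449214e-02 -3.13099559e-01  1.83384592e+00  1.53921634e-05
  1.62103906e+00  9.62244259e-01]
```

```bash
python3 -m creep '[[[0,0,0],[0,0,-0.361],90],[[0,0,0],[0,0,-0.361],90],[[0,0,0],[0,0,-0.361],90],[[0,0,0],[0,0,-0.361],90]]'; python3 clamp.py wrist
```

```text
time_s: 9.1
eef_pos: [0.4827, 0.0043, 0.1866]
tool_rot: [-1.571, -0.001, -2.933]
wrist_force: [0.0, -0.7, -0.9]
grip_width: 0.0895
9.1 [0.48269362 0.00427177 0.18660537] [-1.57091865e+00 -6.02924577e-04 -2.93277115e+00]
wrist stop_jaw 0.76 [103.  71.] [0.5854 0.2634]
wrist squeeze_point 0.89 [320. 213.] [0.4823 0.0095]
wrist cover 0.81 [310. 145.] [0.5439 0.031 ]
wrist trigger_blade 0.65 [305. 169.] [0.5193 0.0318]
wrist jaw_arm 0.82 [243.  45.] [0.622  0.1087]
wrist pad_face 0.62 [ 21. 147.] [0.4918 0.376 ]
clamp [5.43768002e+02 1.13772622e+02 2.17977489e-01]
stop_jaw [1.3 3.3]
squeeze_point [-0.1 -4.1]
cover [-0.4  0.8]
trigger_blade [-0.9 -0.5]
('wrist', 'jaw_arm') [ 75.3 -21.8]
('wrist', 'pad_face') [  6.  267.3]
```

```bash
ls -t pics | head -1; cp pics/$(ls -t pics|head -1) pics/sq.png
python3 - <<'E'
from h import *
d=np.load("d_wrist.npy");v,u=np.mgrid[0:480,0:640];v=v.ravel();u=u.ravel();dd=d.ravel();ok=dd>0
P=deproj("wrist",np.c_[u,v][ok],dd[ok])*1000
a=.2025;C=np.array([[np.cos(a),-np.sin(a)],[np.sin(a),np.cos(a)]]);Q=(P[:,:2]-[546,111.5])@C
def box(n,x0,x1,y0,y1,z0,z1):
    m=(Q[:,0]>x0)&(Q[:,0]<x1)&(Q[:,1]>y0)&(Q[:,1]<y1)&(P[:,2]>z0)&(P[:,2]<z1);print(n,m.sum(),end=" ")
    if m.sum()>20:print(np.round(np.percentile(Q[m],[2,50,98],axis=0),1).tolist(),np.median(P[m,2]),cv2.minAreaRect(Q[m].astype(np.float32)))
box("blade/handle slice x-85",-88,-80,-130,-40,62,78)
box("handle",-125,-60,-120,-94,62,78);box("blade",-125,-60,-92,-40,62,78)
box("cover",-60,25,-130,-35,60,72)
box("tub top",40,110,30,140,60,72);box("arm top",20,105,-40,10,50,61);box("pad",50,100,10,40,50,64);box("fixed",-5,105,130,155,50,64)
E
```

```text
wrist91.png
blade/handle slice x-85 194 [[-87.7, -101.6], [-84.0, -92.3], [-80.3, -58.8]] 69.71039698349153 ((-83.9986572265625, -80.16268920898438), (7.7720818519592285, 44.747535705566406), 0.23814262449741364)
handle 711 [[-123.7, -109.5], [-100.2, -99.8], [-64.5, -94.4]] 70.00804019633145 ((-93.4639892578125, -98.44976806640625), (65.72557830810547, 12.579728126525879), 12.42251205444336)
blade 812 [[-123.1, -91.8], [-83.7, -62.6], [-60.9, -51.6]] 69.20099048461203 ((-93.23580169677734, -73.6353759765625), (35.10527801513672, 71.55593872070312), 77.34236907958984)
cover 8219 [[-53.8, -122.7], [-18.4, -81.0], [15.5, -38.7]] 66.29162285053496 ((-20.70855712890625, -80.26858520507812), (78.75079345703125, 88.96246337890625), 0.6417762041091919)
tub top 3795 [[46.0, 50.6], [72.4, 81.1], [101.3, 118.0]] 66.18193343448125 ((74.0438003540039, 85.64410400390625), (59.13222885131836, 72.78793334960938), 0.42867881059646606)
arm top 1265 [[21.7, -24.9], [61.5, -19.0], [96.9, 3.4]] 56.93747463112098 ((59.67263412475586, -7.699316024780273), (79.5226821899414, 34.88906478881836), 0.7728339433670044)
pad 371 [[54.4, 14.8], [73.2, 22.5], [92.1, 26.9]] 58.22484050812227 ((73.82978820800781, 18.94231414794922), (39.93290710449219, 17.82560157775879), 1.6276878118515015)
fixed 1401 [[-2.8, 143.1], [48.9, 145.9], [102.8, 154.3]] 59.62596407402276 ((50.009220123291016, 148.66502380371094), (109.96903991699219, 12.597900390625), 0.021342573687434196)
```

View pics/sq.png

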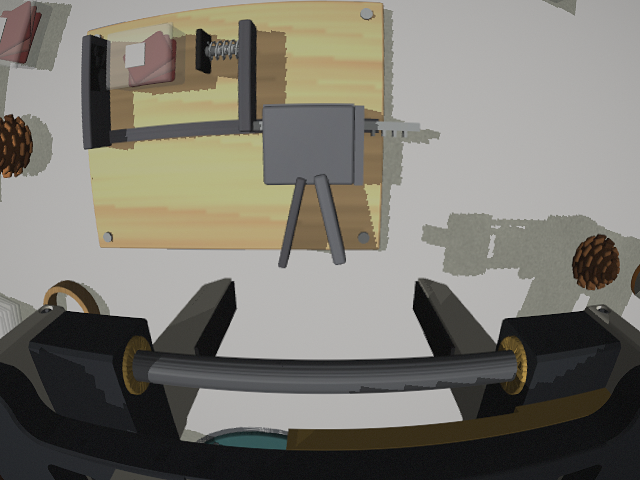

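Handle at (335,220), blade at (292,225), tub at (147,62) between pad and fixed jaw. Measured in clamp axes they agree with the given layout, and the TCP is on the squeeze point. I descend, straddling both.

```bash
python3 -m creep '[[[0,0,-50],[0,0,0],90],[[0,0,-90],[0,0,0],90],[[0,0,-110],[0,0,0],90],[[0,0,-130],[0,0,0],90],[[0,0,-145],[0,0,0],90],[[0,0,-155],[0,0,0],90],[[0,0,-155],[0,0,0],90]]'; python3 -m creep '[[[0,0,0],[0,0,0],60],[[0,0,0],[0,0,0],40],[[0,0,0],[0,0,0],24],[[0,0,0],[0,0,0],22],[[0,0,0],[0,0,0],22],[[0,0,0],[0,0,0],22],[[0,0,0],[0,0,0],22],[[0,0,0],[0,0,0],22]]'
```

```text
time_s: 10.2
eef_pos: [0.4824, 0.0043, 0.031]
tool_rot: [-1.571, -0.001, -2.932]
wrist_force: [-0.2, -0.2, 0.1]
grip_width: 0.0902
time_s: 11.0
eef_pos: [0.482, 0.0056, 0.0321]
tool_rot: [-1.574, -0.001, -2.931]
wrist_force: [-7.9, 12.4, 4.6]
grip_width: 0.0309
```

```bash
python3 -m creep '[[[0,0,0],[0,0,0],22],[[0,0,0],[0,0,0],22],[[0,0,0],[0,0,0],22],[[0,0,0],[0,0,0],22]]'
cat > jaw.py <<'E'
from h import *
s=r.read_state();T=int(s['time_s']*10);w=s['grip_width'];print(s['time_s'],np.round(s['eef_pos'],4),"f",np.round(s['wrist_force'],1),"w",w)
im,d=r.read_camera("wrist");save("j%d.png"%T,im)
v,u=np.mgrid[0:480,0:640];v=v.ravel();u=u.ravel();dd=d.ravel();ok=dd>0
P=deproj("wrist",np.c_[u,v][ok],dd[ok])*1000
a=.2025;C=np.array([[np.cos(a),-np.sin(a)],[np.sin(a),np.cos(a)]]);Q=(P[:,:2]-[546,111.5])@C
def box(n,x0,x1,y0,y1,z0,z1):
    m=(Q[:,0]>x0)&(Q[:,0]<x1)&(Q[:,1]>y0)&(Q[:,1]<y1)&(P[:,2]>z0)&(P[:,2]<z1)
    if m.sum()<20:print(n,m.sum());return
    print(n,m.sum(),"x",np.round(np.percentile(Q[m,0],[2,50,98]),1),"y",np.round(np.percentile(Q[m,1],[2,25,50,75,98]),1),"z",np.round(np.median(P[m,2]),1))
box("tub top",50,100,20,145,62,72);box("arm top",18,50,-40,100,53,61);box("fixed",0,40,130,160,50,64)
for t in("jaw_arm","pad_face"):
    for q in r.landmark_of("wrist",t)[:1]:
        p=atz("wrist",q["at"],{"jaw_arm":.057,"pad_face":.042}[t])[0,:2]*1000;print(t,round(q["confidence"],2),np.round(q["at"]),np.round((p-[546,111.5])@C,1))
E
python3 jaw.py
```

```text
time_s: 11.4
eef_pos: [0.4835, 0.0041, 0.0332]
tool_rot: [-1.57, 0.002, -2.932]
wrist_force: [-1.4, -2.2, 8.8]
grip_width: 0.0221
11.4 [0.4835 0.0041 0.0332] f [-1.4 -2.2  8.8] w 0.02208556297460868
tub top 3926 x [50.7 68.5 91.7] y [ 50.9  62.5  77.   91.5 106. ] z 65.9
arm top 1522 x [18.5 35.8 49.4] y [-13.2 -11.1  -7.5  -3.9  87.2] z 56.7
fixed 0
pad_face 0.94 [103.  14.] [73.4 38.2]
```

The first stroke brought the arm centre to own y≈-7.5, so jaw≈18 mm and the pad face is at 38. The target jaw position is ≈65 mm. I do the next full stroke.

```bash
python3 -m creep '[[[0,0,0],[0,0,0],74],[[0,0,0],[0,0,0],74],[[0,0,0],[0,0,0],74],[[0,0,0],[0,0,0],74],[[0,0,0],[0,0,0],74],[[0,0,0],[0,0,0],74],[[0,0,0],[0,0,0],74],[[0,0,0],[0,0,0],74]]';python3 -m creep '[[[0,0,0],[0,0,0],22],[[0,0,0],[0,0,0],22],[[0,0,0],[0,0,0],22],[[0,0,0],[0,0,0],22],[[0,0,0],[0,0,0],22],[[0,0,0],[0,0,0],22],[[0,0,0],[0,0,0],22],[[0,0,0],[0,0,0],22]]';python3 -m creep '[[[0,0,0],[0,0,0],22],[[0,0,0],[0,0,0],22]]';  python3 jaw.py
```

```text
time_s: 12.35
eef_pos: [0.4829, 0.0042, 0.0321]
tool_rot: [-1.571, 0.0, -2.932]
wrist_force: [0.4, -0.5, 0.5]
grip_width: 0.0739
time_s: 13.15
eef_pos: [0.4818, 0.0051, 0.0316]
tool_rot: [-1.573, -0.002, -2.931]
wrist_force: [-7.4, 7.2, 2.2]
grip_width: 0.0243
time_s: 13.35
eef_pos: [0.4818, 0.0051, 0.0315]
tool_rot: [-1.573, -0.002, -2.931]
wrist_force: [-7.6, 7.2, 1.7]
grip_width: 0.0244
13.35 [0.4818 0.0051 0.0315] f [-7.6  7.2  1.7] w 0.0243815152932231
tub top 3714 x [50.5 67.2 89.6] y [ 50.8  62.4  76.6  91.3 105.5] z 66.0
arm top 1483 x [18.6 35.8 49.4] y [-1.6  0.6  4.2  7.8 86.3] z 56.7
fixed 0
pad_face 0.84 [84. 15.] [74.2 53.5]
```

```bash
python3 -m creep '[[[0,0,0],[0,0,0],74],[[0,0,0],[0,0,0],74],[[0,0,0],[0,0,0],74],[[0,0,0],[0,0,0],74],[[0,0,0],[0,0,0],74],[[0,0,0],[0,0,0],74],[[0,0,0],[0,0,0],74],[[0,0,0],[0,0,0],74]]';python3 -m creep '[[[0,0,0],[0,0,0],22],[[0,0,0],[0,0,0],22],[[0,0,0],[0,0,0],22],[[0,0,0],[0,0,0],22],[[0,0,0],[0,0,0],22],[[0,0,0],[0,0,0],22],[[0,0,0],[0,0,0],22],[[0,0,0],[0,0,0],22]]';python3 -m creep '[[[0,0,0],[0,0,0],22],[[0,0,0],[0,0,0],22]]';  python3 jaw.py
```

```text
time_s: 14.3
eef_pos: [0.4829, 0.0041, 0.0321]
tool_rot: [-1.57, 0.0, -2.932]
wrist_force: [0.8, -0.6, -0.2]
grip_width: 0.0738
time_s: 15.1
eef_pos: [0.4833, 0.0041, 0.0328]
tool_rot: [-1.57, 0.001, -2.932]
wrist_force: [-2.4, -3.1, 16.7]
grip_width: 0.0228
time_s: 15.3
eef_pos: [0.4834, 0.0039, 0.0325]
tool_rot: [-1.57, 0.001, -2.932]
wrist_force: [2.4, -4.0, 2.3]
grip_width: 0.0217
15.3 [0.4834 0.0039 0.0325] f [ 2.4 -4.   2.3] w 0.021681093277860178
tub top 3306 x [50.7 68.9 91.6] y [ 58.9  68.1  80.7  92.6 104.9] z 65.9
arm top 1367 x [18.5 35.9 49.4] y [ 8.4 10.5 14.1 17.9 86.9] z 56.6
fixed 0
```

```bash
python3 -m creep '[[[0,0,0],[0,0,0],74],[[0,0,0],[0,0,0],74],[[0,0,0],[0,0,0],74],[[0,0,0],[0,0,0],74],[[0,0,0],[0,0,0],74],[[0,0,0],[0,0,0],74],[[0,0,0],[0,0,0],74],[[0,0,0],[0,0,0],74]]';python3 -m creep '[[[0,0,0],[0,0,0],22],[[0,0,0],[0,0,0],22],[[0,0,0],[0,0,0],22],[[0,0,0],[0,0,0],22],[[0,0,0],[0,0,0],22],[[0,0,0],[0,0,0],22],[[0,0,0],[0,0,0],22],[[0,0,0],[0,0,0],22]]';python3 -m creep '[[[0,0,0],[0,0,0],22],[[0,0,0],[0,0,0],22]]';  python3 jaw.py
```

```text
time_s: 16.25
eef_pos: [0.4826, 0.0044, 0.0318]
tool_rot: [-1.571, -0.0, -2.932]
wrist_force: [-0.2, 0.3, 0.3]
grip_width: 0.0737
time_s: 17.05
eef_pos: [0.4819, 0.0052, 0.0315]
tool_rot: [-1.573, -0.002, -2.931]
wrist_force: [-6.9, 7.8, 1.7]
grip_width: 0.0241
time_s: 17.25
eef_pos: [0.4819, 0.0052, 0.0315]
tool_rot: [-1.573, -0.002, -2.931]
wrist_force: [-7.2, 8.1, 1.5]
grip_width: 0.0239
17.25 [0.4819 0.0052 0.0315] f [-7.2  8.1  1.5] w 0.023928215614187853
tub top 2593 x [50.7 69.  90.7] y [ 68.7  75.7  85.8  95.6 105.7] z 65.8
arm top 1305 x [18.4 35.4 49.4] y [18.2 20.2 23.6 27.4 88.1] z 56.7
fixed 0
pad_face 0.67 [63. 21.] [74.2 70.2]
```

```bash
python3 -m creep '[[[0,0,0],[0,0,0],74],[[0,0,0],[0,0,0],74],[[0,0,0],[0,0,0],74],[[0,0,0],[0,0,0],74],[[0,0,0],[0,0,0],74],[[0,0,0],[0,0,0],74],[[0,0,0],[0,0,0],74],[[0,0,0],[0,0,0],74]]';python3 -m creep '[[[0,0,0],[0,0,0],22],[[0,0,0],[0,0,0],22],[[0,0,0],[0,0,0],22],[[0,0,0],[0,0,0],22],[[0,0,0],[0,0,0],22],[[0,0,0],[0,0,0],22],[[0,0,0],[0,0,0],22],[[0,0,0],[0,0,0],22]]';python3 -m creep '[[[0,0,0],[0,0,0],22],[[0,0,0],[0,0,0],22]]';  python3 jaw.py
```

```text
time_s: 18.2
eef_pos: [0.4829, 0.0041, 0.0321]
tool_rot: [-1.57, 0.0, -2.932]
wrist_force: [0.5, -0.7, 0.4]
grip_width: 0.0736
time_s: 19.0
eef_pos: [0.4833, 0.0042, 0.0328]
tool_rot: [-1.57, 0.001, -2.931]
wrist_force: [-1.5, -2.4, 16.8]
grip_width: 0.0232
time_s: 19.2
eef_pos: [0.4834, 0.0038, 0.0324]
tool_rot: [-1.57, 0.001, -2.932]
wrist_force: [1.8, -4.0, 3.5]
grip_width: 0.022
19.2 [0.4834 0.0038 0.0324] f [ 1.8 -4.   3.5] w 0.022034578798783764
tub top 2340 x [50.8 70.4 92.4] y [ 73.4  79.   87.9  96.7 105.2] z 65.7
arm top 1216 x [18.4 35.3 49.5] y [27.9 29.9 33.2 37.2 90. ] z 56.6
fixed 0
jaw_arm 0.77 [90.  9.] [72.2 36.9]
pad_face 0.65 [57. 25.] [74.6 74.3]
```

```bash
python3 -m creep '[[[0,0,0],[0,0,0],74],[[0,0,0],[0,0,0],74],[[0,0,0],[0,0,0],74],[[0,0,0],[0,0,0],74],[[0,0,0],[0,0,0],74],[[0,0,0],[0,0,0],74],[[0,0,0],[0,0,0],74],[[0,0,0],[0,0,0],74]]';python3 -m creep '[[[0,0,0],[0,0,0],60],[[0,0,0],[0,0,0],50],[[0,0,0],[0,0,0],38],[[0,0,0],[0,0,0],38],[[0,0,0],[0,0,0],38],[[0,0,0],[0,0,0],38],[[0,0,0],[0,0,0],38],[[0,0,0],[0,0,0],38]]';  python3 jaw.py
```

```text
time_s: 20.15
eef_pos: [0.4826, 0.0044, 0.0318]
tool_rot: [-1.571, -0.0, -2.932]
wrist_force: [0.6, 0.3, -0.4]
grip_width: 0.0736
time_s: 20.95
eef_pos: [0.4816, 0.0057, 0.0315]
tool_rot: [-1.574, -0.002, -2.931]
wrist_force: [-9.0, 12.2, 2.6]
grip_width: 0.0381
20.95 [0.4816 0.0057 0.0315] f [-9.  12.2  2.6] w 0.038057205323571264
tub top 2347 x [50.7 69.5 90.8] y [ 73.4  79.2  88.6  97.6 106.6] z 65.8
arm top 1209 x [18.5 35.4 49.5] y [31.2 33.1 36.5 40.3 88.6] z 56.6
fixed 0
jaw_arm 0.73 [90.  6.] [73. 39.]
pad_face 0.64 [60. 26.] [71.8 73.1]
```

```bash
python3 -m creep '[[[0,0,0],[0,0,0],35],[[0,0,0],[0,0,0],32],[[0,0,0],[0,0,0],32],[[0,0,0],[0,0,0],32],[[0,0,0],[0,0,0],32]]';  python3 jaw.py
python3 - <<'E'
from h import *
im,d=r.read_camera("top");a=cv2.resize(im[150:255,210:350],(800,600),interpolation=cv2.INTER_CUBIC)
save("fin_top.png",a)
im,d=r.read_camera("wrist");save("fin_w.png",cv2.resize(im[0:200,0:267],(800,600),interpolation=cv2.INTER_CUBIC))
E
```

```text
time_s: 21.6
eef_pos: [0.4816, 0.0058, 0.0315]
tool_rot: [-1.574, -0.002, -2.931]
wrist_force: [-9.7, 14.1, 3.7]
grip_width: 0.0326
21.6 [0.4816 0.0058 0.0315] f [-9.7 14.1  3.7] w 0.03263383932671084
tub top 2370 x [50.7 69.4 90.8] y [ 73.3  79.3  88.7  97.8 107.1] z 65.8
arm top 1197 x [18.5 35.3 49.5] y [33.5 35.6 39.  42.7 88.5] z 56.6
fixed 0
jaw_arm 0.59 [87.  5.] [73.8 41.2]
pad_face 0.8 [60. 26.] [71.6 73.4]
```

View pics/fin_w.png

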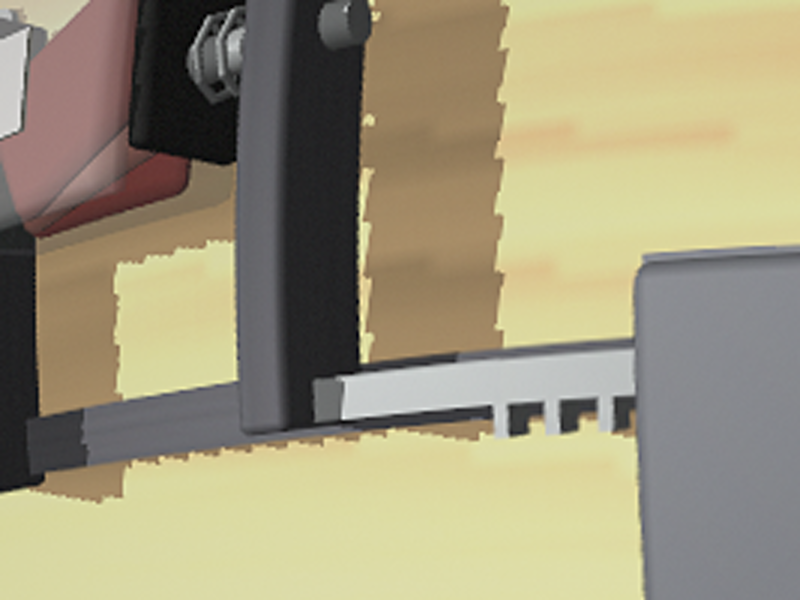

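View pics/fin_top.png

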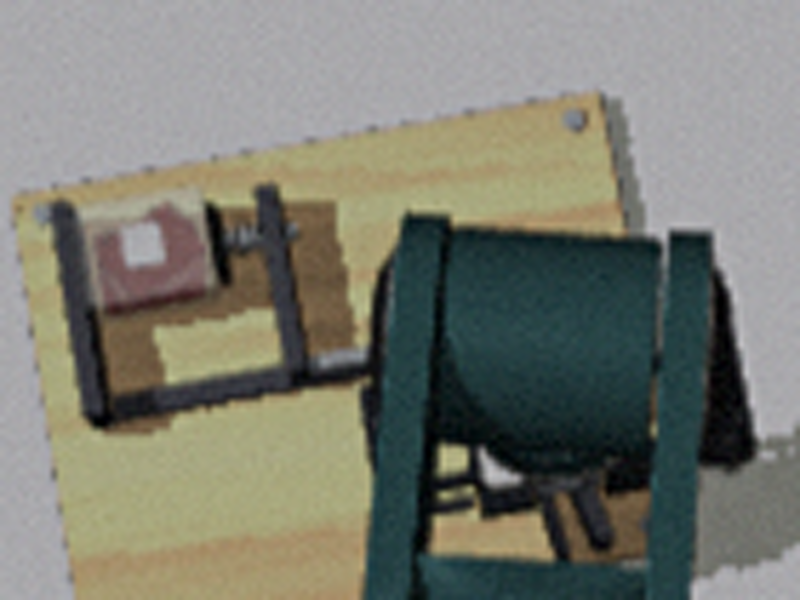

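The tub sits flush against the fixed jaw, at (80,250) in the top crop. The pad plate touches the tub's rear at about (212,235), and the arm's front face is at about (258,215). The gap is ≈25 mm, so the pad is about 14–15 mm in. I hold for a moment and check that it is stable.

```bash
python3 -m creep '[[[0,0,0],[0,0,0],32],[[0,0,0],[0,0,0],32],[[0,0,0],[0,0,0],32],[[0,0,0],[0,0,0],32],[[0,0,0],[0,0,0],32]]';  python3 jaw.py; python3 -c "
from plant import r
print(r.job_done())"
```

```text
time_s: 22.35
eef_pos: [0.4816, 0.0059, 0.0315]
tool_rot: [-1.574, -0.002, -2.931]
wrist_force: [-9.4, 14.4, 2.5]
grip_width: 0.0323
22.35 [0.4816 0.0059 0.0315] f [-9.4 14.4  2.5] w 0.03225289318821653
tub top 2355 x [50.7 69.4 90.7] y [ 73.3  79.3  88.6  98.  106.9] z 65.8
arm top 1198 x [18.4 35.1 49.6] y [33.5 35.4 38.8 42.6 89.6] z 56.7
fixed 0
jaw_arm 0.86 [86.  4.] [74.6 41.7]
pad_face 0.84 [61. 24.] [72.5 72.3]
the job is handed in; nothing more can be done
None
```

The tub is clamped against the fixed jaw with the sprung pad about halfway in. I handed the job in at about 22 s with the trigger still held partly squeezed.

I set the tub upright and lengthwise between the jaws and let go. Then I pumped the trigger with five full strokes and one partial one, never touching the jaw by hand.

**Tub position:** it stopped moving over the last strokes and looks flush with the fixed jaw in the top picture.

**Jaw advance:** about 65 mm, steady over the last 0.7 s before I handed in.

**Pad depth:** the checks differ slightly. The jaw position gives 15 mm, the gap measured in the top picture about 14.5 mm, and the wrist camera's view of the tub edge 12 to 13 mm.

**Forces:** about 17 N at the wrist at the end, well under the limit.

**Other things on the table:** no move was made near enough to touch them, but I took no final measurement of their positions.

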